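Swap the skateboard wheels end for end between the peg racks

ROBOT

A 6-joint arm with a two-finger parallel gripper is mounted at the origin on the work surface. World frame = base frame: x ahead of the robot, y to its left, z up, the work surface at z = 0. Lengths are in m, angles in rad, forces in N, time in s.
With the tool pointing down it reaches from about 0.35 to 0.775 m from the base axis. Payload 7.3 kg.
Tool frame: the origin (TCP) lies at the centre of the arm's flange, where the gripper is bolted on; the fingertips stand 178 mm ahead of it and the grasp point (between the pads) lies 159 mm ahead of it; z points along the fingers, y is the line along which they close (so a half turn about z gives the same grasp; the last joint's range is limited). The gripper opens to 92 mm and grips with 3 to 60 N. Pads are 19 mm wide; open, the fingers measure 130 mm over their backs; the gripper's body (75 mm by 190 mm) begins 47 mm behind the grasp point.
Start: joints at [-1.345, 0.342, 1.524, -0, 1.275, -0.146], TCP at [0.191, -0.489, 0.405] pointing down, gripper open.
Joint ranges: [-2.53, 2.53], [-0.77, 2.02], [0.04, 2.7], [-1, 4.14], [0.28, 2.66], [-3.11, 3.11]. Speed limits (rad/s): [2.57, 2.57, 3.14, 3.14, 3.14, 3.14].

INTERFACE

Orientations are given as [roll, pitch, yaw] about the fixed x, y, z axes, in that order (R = Rz(yaw) Ry(pitch) Rx(roll)).
In Python, from cell import telemetry, vision, ticket gives the robot as it stands.
- The arm moves only by the shell command python3 -m crank 'ROWS' [FORCE]. ROWS is JSON, a list of rows, each a list of 5 numbers: the gripper command: -1 is shut, 1 is fully open, values between are in proportion, then the shift along the tool's x, y, z in mm, then the turn about the tool's z in rad. In form: [[fingers, dx, dy, dz, roll], ...]. A call has 1 to 12 rows; each row is the pose to reach, as a shift and turn from the pose commanded when the call began, along the tool's axes at that moment; what a row does not reach only later rows make up. A row lasts 1/12 s, in which the tool goes at most 41.7 mm and 7.16 degrees, less where a joint would pass 70% of its speed; a pose out of reach is approached as far as the arm can. A call with a gripper value outside its range is refused whole. The fingers move at their own pace and stop on an object; FORCE is the grip in N (left out, the last holds). Time passes only in rows, so rows that repeat a pose let the fingers close. It gives the time, the measured TCP pose, the force, the opening and the grip force at its end, in the units of the state.
- telemetry.observe(): the state, without advancing time (a new reading comes with each control period).
- vision.read_camera(name): name is "scene" or "top" or "wrist"; returns (picture, depth): 384x512x3 uint8, red, green, blue; 384x512 float32, m along the optical axis (not along the pixel's ray), 0 where there is no reading.
- vision.get_calibration(name): a dict with "camera_matrix" (3x3 intrinsics, pixels), "rvec" (rotation vector, rad) and "tvec" (3), from world to camera coordinates, as OpenCV has them. Camera axes: x right, y down, z forward; pixel columns grow to the right and rows downward; lengths in m; the calibration is good to about 2 mm. A picture is of the moment at which its call begins: read the wrist's pose just before it. get_calibration takes no time and is no camera call; for the wrist camera it gives the pose at the moment of the call.
- ticket.hand_in(): hands the job in; it is judged then, once.
The state is a dict: "time": time; "qpos": joint angles; "qvel": joint speeds; "joint_efforts": joint torques, N m; "tool_pos": TCP position; "tool_rot": TCP orientation; "contact_force": force on the tool from outside, world axes, zero at the start; "torque": the same for the moment, N m; "opening": finger opening in m; "grip_force": force on a finger pad.
Only numpy, scipy, OpenCV 4.12 (cv2) and the standard library are available. Lean on these libraries where they do the work, as an engineer would, in place of code of your own. Each camera call takes 0.05 s, during which the arm holds its last target. There are 200 camera calls.

TASK

The wheels are due for rotation: move all four skateboard wheels from the peg rack they are on to the empty peg rack, in reverse order from left to right, so that the leftmost wheel becomes the rightmost, the second from the left becomes the second from the right, and so on. Each wheel must end lying flat on its own pad with the peg in its bore, let go and at rest.

Things in the scene. Friction and masses are not known exactly. Their poses are not given: they have to be found in the camera images.
- wheel_a_center (a point): Centre (half-way up, on the bore axis) of a loose skateboard wheel lying flat, cream urethane, 50 mm diameter, 32 mm high; smallest and narrowest, edges cut back in a broad bevel (9 mm), no separate core. Straight 24 mm bore right through, so it drops over a 6 mm peg with 9 mm play all round. Its z axis is the bore axis, up. About 90 g.
- wheel_b_center (a point): Centre (half-way up, on the bore axis) of a loose skateboard wheel lying flat, cream urethane, 54 mm diameter, 46 mm high; wide for its diameter, black plastic core 33 mm across. Straight 24 mm bore right through, so it drops over a 6 mm peg with 9 mm play all round. Its z axis is the bore axis, up. About 110 g.
- wheel_c_center (a point): Centre (half-way up, on the bore axis) of a loose skateboard wheel lying flat, cream urethane, 58 mm diameter, 36 mm high; square-edged, bare aluminium core 42 mm across. Straight 24 mm bore right through, so it drops over a 6 mm peg with 9 mm play all round. Its z axis is the bore axis, up. About 110 g.
- wheel_d_center (a point): Centre (half-way up, on the bore axis) of a loose skateboard wheel lying flat, cream urethane, 62 mm diameter, 50 mm high; largest and widest, white plastic core 34 mm across. Straight 24 mm bore right through, so it drops over a 6 mm peg with 9 mm play all round. Its z axis is the bore axis, up. About 150 g.
- home_a: Fixed start place of wheel_a: a round black rubber pad, 72 mm across and 3 mm thick, on top of rack_full, with an upright 6 mm steel peg in its middle rising 22 mm above the pad. Wheel_a starts lying on it with the peg in its bore. It never moves, so it tells where in the row wheel_a stood. Origin: centre of the pad's underside.
- home_b: Fixed start place of wheel_b: a round black rubber pad, 72 mm across and 3 mm thick, on top of rack_full, with an upright 6 mm steel peg in its middle rising 22 mm above the pad. Wheel_b starts lying on it with the peg in its bore. It never moves, so it tells where in the row wheel_b stood. Origin: centre of the pad's underside.
- home_c: Fixed start place of wheel_c: a round black rubber pad, 72 mm across and 3 mm thick, on top of rack_full, with an upright 6 mm steel peg in its middle rising 22 mm above the pad. Wheel_c starts lying on it with the peg in its bore. It never moves, so it tells where in the row wheel_c stood. Origin: centre of the pad's underside.
- home_d: Fixed start place of wheel_d: a round black rubber pad, 72 mm across and 3 mm thick, on top of rack_full, with an upright 6 mm steel peg in its middle rising 22 mm above the pad. Wheel_d starts lying on it with the peg in its bore. It never moves, so it tells where in the row wheel_d stood. Origin: centre of the pad's underside.
- rack_full: Fixed grey laminate board 80 (x) by 360 (y) by 15 mm, origin under its centre, y axis along the row to the robot's left (yaw within 0.12 rad). Four pads on its centre line at y = +120, +40, -40, -120 mm (the home bodies, in any order), wheels on them at the start. May be nearer or farther than rack_empty.
- rack_empty: Fixed grey laminate board 80 (x) by 360 (y) by 15 mm, origin under its centre, y axis along the row to the robot's left (yaw within 0.12 rad). Four pads on its centre line at y = +120, +40, -40, -120 mm, each a 72 mm round black rubber pad, top 18 mm above the bench, with an upright 6 mm steel peg reaching 40 mm above the bench. No wheels at the start.
Mind the look-alikes: they are no part of the job. Leave any green look-alike of the part that bears wheel_d_center alone.

How it is judged:
By the outcome, as a careful person would: the job done as asked, in the order asked, and still so for the second after the job is handed in, with the robot touching nothing.
It also fails if it takes over 112 s, if anything falls off the work surface, if the arm or the gripper's body presses on something with over 40 N, if the wrist force passes 120 N, or if a joint passes its speed limit or range.

## Working session

There is one attempt and no reset: what is moved stays moved. The work goes in short steps, Python scripts to look and compute and a shell command to move; the robot and the scene stay as the last step left them, time stands still between calls to the robot, and variables do not carry over. Pictures are saved under pics/ and viewed, at most 14 in all, crops included, and the job is handed in when it is done.

```bash
mkdir -p pics; ls
python3 - <<'E'
from cell import telemetry, vision
import cv2
s=telemetry.observe(); print(s['time'],s['tool_pos'],s['tool_rot'],s['opening'])
for n in ['scene','top']:
    p,d=vision.read_camera(n); cv2.imwrite(f'pics/{n}0.png',p[:,:,::-1])
    import numpy as np; np.savez(f'{n}0.npz',p=p,d=d)
    c=vision.get_calibration(n); print(n,{k:np.round(v,3).tolist() for k,v in c.items() if k in('camera_matrix','rvec','tvec')})
E
```

```text
pics
0.0 [ 0.19071244 -0.4889929   0.40405888] [-3.14011598e+00 -2.01681941e-04  3.71817672e-01] 0.09153762623852091
scene {'camera_matrix': [[377.473, 0.0, 258.856], [0.0, 377.473, 191.363], [0.0, 0.0, 1.0]], 'rvec': [0.888, 2.417, -1.191], 'tvec': [0.452, -0.177, 0.95]}
top {'camera_matrix': [[449.111, 0.0, 253.115], [0.0, 449.111, 194.06], [0.0, 0.0, 1.0]], 'rvec': [2.094, -2.145, 0.206], 'tvec': [0.021, 0.608, 0.883]}
```

View pics/top0.png

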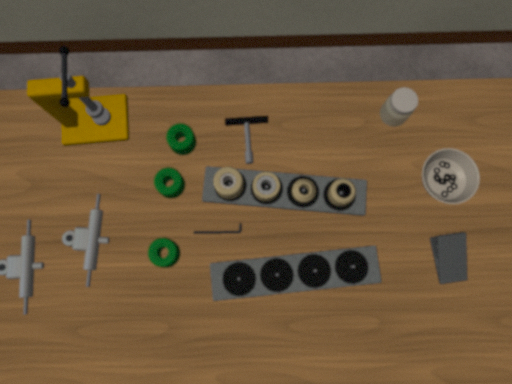

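View pics/scene0.png

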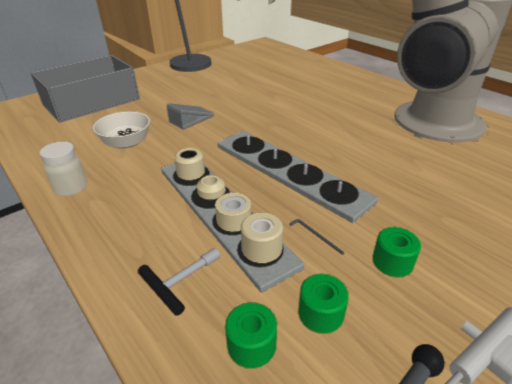

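Left to right in the top view, the far (full) rack holds:
- d, largest with white core, at (229,183)
- c, aluminium core, at (267,187)
- a, smallest and bevelled, at (303,190)
- b, black core, at (341,193)

The empty rack's pads are at (239,278), (277,274), (314,270) and (352,267). Three green look-alikes at (181,138), (169,182) and (163,252) stand off the racks and will be left alone. So d goes to (352,267), c to (314,270), a to (277,274) and b to (239,278).

```bash
cat > h.py <<'E'
import numpy as np, cv2
from cell import vision, telemetry
H=dict(a=.032,b=.046,c=.036,d=.050)
def cal(n):
    c=vision.get_calibration(n); R=cv2.Rodrigues(np.array(c['rvec'],float))[0]
    return np.array(c['camera_matrix'],float),R,np.array(c['tvec'],float).ravel()
def cloud(d,K,R,t):
    v,u=np.indices(d.shape); P=np.stack([(u-K[0,2])/K[0,0]*d,(v-K[1,2])/K[1,1]*d,d],-1)
    return (P-t)@R
def ray(u,v,z,K,R,t):
    r=R.T@np.linalg.solve(K,np.array([u,v,1.])); o=-R.T@t
    return (o+r*(z-o[2])/r[2])
E
python3 - <<'E'
from h import *
f=np.load('top0.npz'); p,d=f['p'],f['d']; K,R,t=cal('top'); W=cloud(d,K,R,t)
big=cv2.resize(p[120:320,140:400],None,fx=3,fy=3,interpolation=cv2.INTER_CUBIC)[:,:,::-1]; cv2.imwrite('pics/crop.png',big)
for n,u,v in [('d',229,183),('c',267,187),('a',303,190),('b',341,193)]:
    w=W[v-25:v+25,u-25:u+25]; g=ray(u,v,.018+H[n],K,R,t)
    m=(w[...,2]>.018+H[n]-.008)&(d[v-25:v+25,u-25:u+25]>0)&(np.hypot(w[...,0]-g[0],w[...,1]-g[1])<.038)
    pts=w[m][:,:2].astype(np.float32)
    c,r=cv2.minEnclosingCircle(pts); print(n,g.round(3),np.round(c,4),round(r,4),np.median(w[m][:,2]).round(4))
C=[]
for u,v in [(239,278),(277,274),(314,270),(352,267)]:
    a=p[v-22:v+22,u-22:u+22].max(2); m=(a<60).astype(np.uint8)
    m=cv2.morphologyEx(m,cv2.MORPH_CLOSE,np.ones((5,5)))
    k=max(cv2.findContours(m,0,1)[0],key=cv2.contourArea); (x,y),ax,_=cv2.fitEllipse(k)
    q=ray(u-22+x,v-22+y,.018,K,R,t); C.append(q); print('pad',np.round((u-22+x,v-22+y),1),np.round(ax,1),q.round(4))
C=np.array(C); dv=C[0]-C[3]; print('yaw',np.arctan2(-dv[0],dv[1]),np.linalg.norm(dv))
E
```

```text
d [0.631 0.056 0.068] [0.6366 0.0584] 0.0312 0.0672
c [ 0.624 -0.023  0.054] [ 0.6285 -0.0222] 0.0294 0.053
a [ 0.616 -0.099  0.05 ] [ 0.6166 -0.102 ] 0.0245 0.0469
b [ 0.605 -0.177  0.064] [ 0.6102 -0.1829] 0.0272 0.0621
pad [239.8 278.4] [32.2 36.1] [0.4357 0.0389 0.018 ]
pad [276.8 274.4] [31.5 39.8] [ 0.442  -0.0395  0.018 ]
pad [313.4 270.6] [31.3 40.7] [ 0.4482 -0.1173  0.018 ]
pad [350.  266.7] [32.2 36. ] [ 0.4544 -0.1953  0.018 ]
yaw 0.07992362949462806 0.23499960594077193
```

View pics/crop.png

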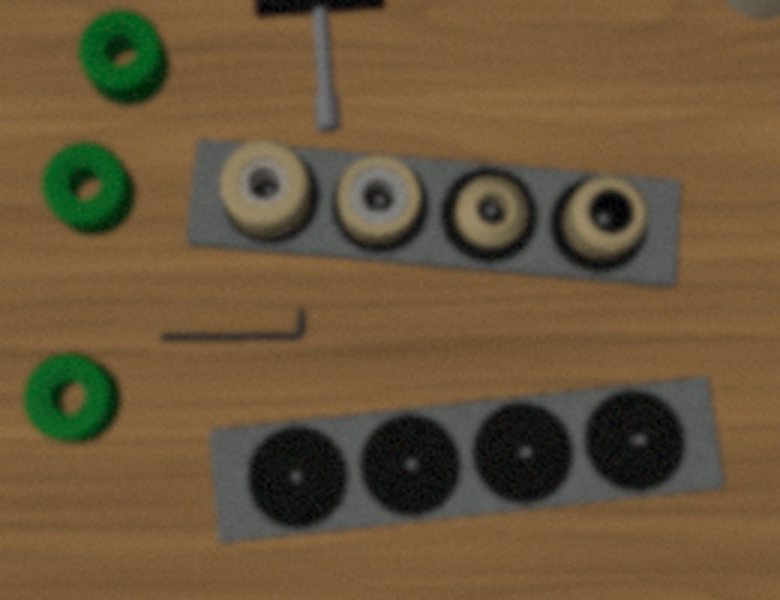

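```bash
cat >> h.py <<'E'
def plan(x,y,z,yaw):
    from scipy.spatial.transform import Rotation as Ro
    s=telemetry.observe(); A=Ro.from_euler('xyz',s['tool_rot'])
    d=A.inv().apply(np.array([x,y,z])-s['tool_pos'])*1000
    r=-(yaw-s['tool_rot'][2]); print('t',round(s['time'],2),'d',d.round(1),'roll',round(r,3),'rows',round(np.linalg.norm(d)/41.7,1))
E
python3 -c "
from h import *
plan(.6366,.0584,.31,1.462)"
```

```text
t 0.1 d [ 614.3 -347.9   94.7] roll -1.09 rows 17.1
```

```bash
python3 -m crank '[[1,307,-174,47,-1.09],[1,307,-174,47,-1.09],[1,307,-174,47,-1.09],[1,307,-174,47,-1.09],[1,307,-174,47,-1.09],[1,307,-174,47,-1.09],[1,307,-174,47,-1.09],[1,307,-174,47,-1.09],[1,307,-174,47,-1.09],[1,307,-174,47,-1.09]]' 20; python3 -c "
from h import *
plan(.6366,.0584,.31,1.462)"
```

```text
time: 0.93
tool_pos: [0.4153, -0.2121, 0.3568]
tool_rot: [-3.141, -0.002, 1.471]
contact_force: [-0.4, -0.2, 0.1]
opening: 0.092
grip_force: 0.0
t 0.93 d [291.1 193.3  47.2] roll 0.009 rows 8.5
```

```bash
python3 -m crank '[[1,291,193,47,0.005],[1,291,193,47,0.005],[1,291,193,47,0.005],[1,291,193,47,0.005],[1,291,193,47,0.005],[1,291,193,47,0.005],[1,291,193,47,0.005],[1,291,193,47,0.005],[1,291,193,47,0.005],[1,291,193,47,0.005],[1,291,193,47,0.005]]'
python3 - <<'E'
from h import *
plan(.6366,.0584,.202,1.462)
p,d=vision.read_camera('wrist'); cv2.imwrite('pics/w1.png',p[:,:,::-1])
E
```

```text
time: 1.85
tool_pos: [0.6371, 0.0529, 0.3097]
tool_rot: [-3.14, 0.001, 1.457]
contact_force: [-0.2, -0.4, 0.8]
opening: 0.0919
grip_force: 0.0
t 1.85 d [  5.5  -1.  107.7] roll -0.005 rows 2.6
```

View pics/w1.png

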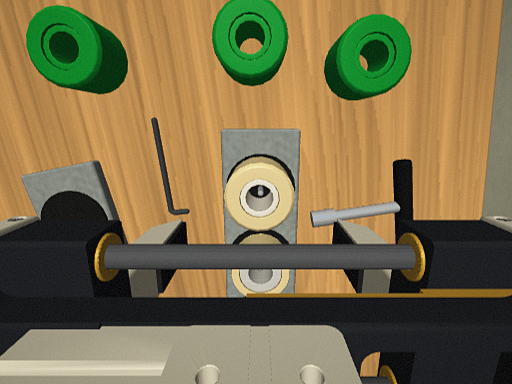

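Wrist view: wheel d's cream top is at (260,195) with the peg in its white core. Wheel c is behind it at (260,268), and both lie between the fingers. The greens, at the top of the picture, are clear of the gripper. I'll check d's centre from this view.

Run:
```python
from h import *
K,R,t=cal('wrist')
p,d=vision.read_camera('wrist'); W=cloud(d,K,R,t)
m=(abs(W[...,2]-.068)<.004)&(d>0)&(np.hypot(W[...,0]-.6366,W[...,1]-.0584)<.045)
print(np.round(cv2.minEnclosingCircle(W[m][:,:2].astype(np.float32)),4) if 0 else cv2.minEnclosingCircle(W[m][:,:2].astype(np.float32)), m.sum())
plan(.6366,.0584,.202,1.462)
```

```text
((0.6358907222747803, 0.060142919421195984), 0.031025908887386322) 3265
t 1.95 d [  6.9  -0.7 108.6] roll -0.007 rows 2.6
```

```bash
python3 -m crank '[[1,7,0,70,0],[1,7,0,90,0],[1,7,0,107,0],[1,7,0,107,0],[-1,7,0,107,0],[-1,7,0,107,0],[-1,7,0,107,0],[-1,7,0,107,0],[-1,7,0,107,0],[-1,7,0,107,0]]' 25; python3 -c "
from h import *
plan(.4546,-.1979,.29,1.651)"
```

```text
time: 2.78
tool_pos: [0.6382, 0.0596, 0.2055]
tool_rot: [3.139, 0.0, 1.457]
contact_force: [-0.9, -1.1, 6.6]
opening: 0.0625
grip_force: 25.0
t 2.78 d [-276.7 -152.9  -84.9] roll -0.194 rows 7.9
```

```bash
python3 -m crank '[[-1,0,0,-40,0],[-1,0,0,-80,0],[-1,0,0,-88,0],[-1,-277,-153,-88,-0.19],[-1,-277,-153,-88,-0.19],[-1,-277,-153,-88,-0.19],[-1,-277,-153,-88,-0.19],[-1,-277,-153,-88,-0.19],[-1,-277,-153,-88,-0.19],[-1,-277,-153,-88,-0.19],[-1,-277,-153,-88,-0.19],[-1,-277,-153,-88,-0.19]]'
python3 - <<'E'
from h import *
plan(.4546,-.1979,.202,1.651)
p,d=vision.read_camera('wrist'); cv2.imwrite('pics/w2.png',p[:,:,::-1])
E
```

```text
time: 3.78
tool_pos: [0.452, -0.2013, 0.292]
tool_rot: [-3.141, 0.001, 1.643]
contact_force: [0.4, 0.5, -0.7]
opening: 0.0624
grip_force: 25.0
t 3.78 d [ 3.3  2.9 90. ] roll -0.008 rows 2.2
```

View pics/w2.png

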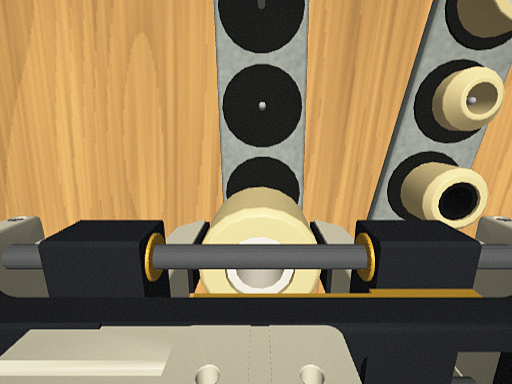

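Wheel d is held level at about (260,265). Pads ahead are at (262,106) and (262,10), plus a partly hidden one at (262,185). I'll fit the pad row from this view.

Run:
```python
from h import *
K,R,t=cal('wrist'); p,d=vision.read_camera('wrist'); W=cloud(d,K,R,t)
g=p.max(2)
for x,y in [(.4419,-.0384),(.4483,-.1182),(.4355,.0413)]:
    m=(g<55)&(abs(W[...,2]-.018)<.006)&(np.hypot(W[...,0]-x,W[...,1]-y)<.046)
    if m.sum()>200:
        c,r=cv2.minEnclosingCircle(W[m][:,:2].astype(np.float32)); print(np.round(c,4),round(r,4),m.sum())
print(ray(262,106,.018,K,R,t).round(4),'peg seen at',ray(262,105,.04,K,R,t).round(4))
# held wheel top
m=(d>0)&(np.hypot(W[...,0]-.452,W[...,1]+.201)<.05)&(W[...,2]>.12)&(W[...,2]<.18)&(p[...,0]>150)
q=W[m]; zt=np.percentile(q[:,2],95); s=q[abs(q[:,2]-zt)<.005]; print('top',zt,s.min(0),s.max(0))
plan(.4546,-.1979,.202,1.651)
```

```text
[ 0.4409 -0.0472] 0.0376 3750
[ 0.4482 -0.1182] 0.046 5033
[ 0.4484 -0.115   0.018 ] peg seen at [ 0.4482 -0.1157  0.04  ]
top 0.15613303893536634 [ 0.42145723 -0.21527656  0.15113946] [ 0.48250996 -0.16821244  0.16100847]
t 3.88 d [ 0.8  0.6 90. ] roll -0.007 rows 2.2
```

```bash
python3 -m crank '[[-1,2.5,0.5,30,0],[-1,2.5,0.5,60,0],[-1,2.5,0.5,75,0],[-1,2.5,0.5,87,0],[-1,2.5,0.5,87,0],[-1,2.5,0.5,87,0],[1,2.5,0.5,87,0],[1,2.5,0.5,87,0],[1,2.5,0.5,87,0],[1,2.5,0.5,87,0],[1,2.5,0.5,60,0],[1,2.5,0.5,20,0]]'; python3 -c "
from h import *
plan(.6285,-.0222,.30,1.462)"
```

```text
time: 4.88
tool_pos: [0.4537, -0.195, 0.2698]
tool_rot: [-3.136, -0.004, 1.647]
contact_force: [0.6, 0.1, 0.4]
opening: 0.091
grip_force: 0.0
t 4.88 d [159.2 187.2 -30.6] roll 0.185 rows 5.9
```

```bash
python3 -m crank '[[1,0,0,-30,0],[1,159,187,-30,0.185],[1,159,187,-30,0.185],[1,159,187,-30,0.185],[1,159,187,-30,0.185],[1,159,187,-30,0.185],[1,159,187,-30,0.185],[1,159,187,-30,0.185],[1,159,187,-30,0.185],[1,159,187,-30,0.185]]'
python3 - <<'E'
from h import *
plan(.6285,-.0222,.201,1.462)
p,d=vision.read_camera('wrist'); cv2.imwrite('pics/w3.png',p[:,:,::-1])
p,d=vision.read_camera('top'); cv2.imwrite('pics/t3.png',p[:,:,::-1])
E
```

```text
time: 5.72
tool_pos: [0.6287, -0.0227, 0.3014]
tool_rot: [-3.141, 0.0, 1.462]
contact_force: [-0.5, 0.4, 0.3]
opening: 0.092
grip_force: 0.0
t 5.72 d [  0.5  -0.2 100.4] roll 0.0 rows 2.4
```

View pics/t3.png

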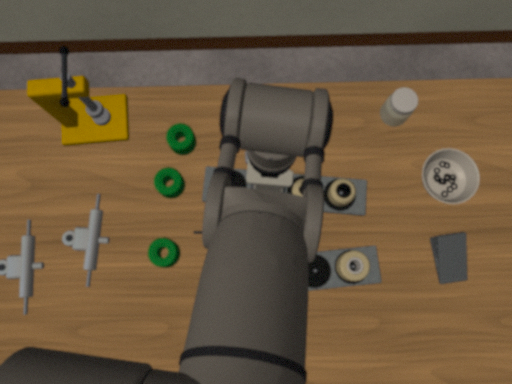

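Wheel d now lies on the rightmost pad at (352,266). Next is wheel c, the aluminium-cored one under the gripper.

```bash
python3 -m crank '[[1,0,0,60,0],[1,0,0,85,0],[1,0,0,100,0],[1,0,0,100,0],[-1,0,0,100,0],[-1,0,0,100,0],[-1,0,0,100,0],[-1,0,0,100,0],[-1,0,0,100,0],[-1,0,0,60,0],[-1,0,0,20,0],[-1,0,0,10,0]]' 25; python3 -c "
from h import *
plan(.4482,-.1162,.291,1.651)"
```

```text
time: 6.82
tool_pos: [0.6304, -0.0229, 0.2986]
tool_rot: [3.131, 0.001, 1.462]
contact_force: [1.8, -0.3, 0.2]
opening: 0.0571
grip_force: 25.0
t 6.82 d [-112.6 -171.     5.9] roll -0.189 rows 4.9
```

```bash
python3 -m crank '[[-1,-112.5,-170,0,-0.19],[-1,-112.5,-170,0,-0.19],[-1,-112.5,-170,0,-0.19],[-1,-112.5,-170,0,-0.19],[-1,-112.5,-170,0,-0.19],[-1,-112.5,-170,0,-0.19],[-1,-112.5,-170,0,-0.19],[-1,-112.5,-170,0,-0.19],[-1,-112.5,-170,0,-0.19]]'
python3 - <<'E'
from h import *
plan(.4482,-.1162,.203,1.651)
p,d=vision.read_camera('wrist'); cv2.imwrite('pics/w4.png',p[:,:,::-1])
E
```

```text
time: 7.57
tool_pos: [0.4488, -0.1159, 0.2921]
tool_rot: [3.14, 0.001, 1.652]
contact_force: [-0.3, 0.2, -1.5]
opening: 0.0574
grip_force: 25.0
t 7.57 d [-0.1 -0.8 89.1] roll 0.001 rows 2.1
```

View pics/w4.png

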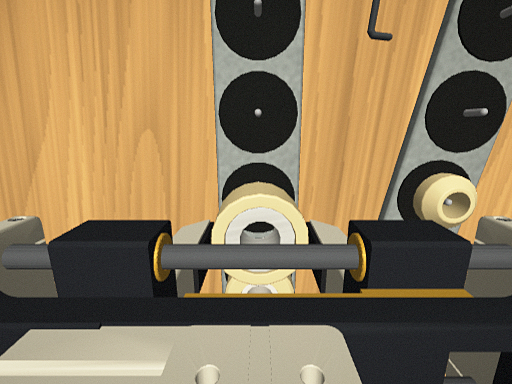

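Wheel c is held level at (262,238) above its pad, whose edge shows at (258,180). Wheel d sits behind it at (260,285). The next pad's peg is at (258,112).

```bash
python3 -m crank '[[-1,0,-0.5,30,0],[-1,0,-0.5,60,0],[-1,0,-0.5,75,0],[-1,0,-0.5,88,0],[-1,0,-0.5,88,0],[-1,0,-0.5,88,0],[1,0,-0.5,88,0],[1,0,-0.5,88,0],[1,0,-0.5,88,0],[1,0,-0.5,88,0],[1,0,-0.5,50,0],[1,0,-0.5,10,0]]'; python3 -c "
from h import *
plan(.6166,-.102,.30,1.462)"
```

```text
time: 8.62
tool_pos: [0.4467, -0.1159, 0.2807]
tool_rot: [-3.136, -0.003, 1.652]
contact_force: [1.6, 0.1, -0.2]
opening: 0.0902
grip_force: 0.0
t 8.62 d [  0.2 170.4 -20.3] roll 0.19 rows 4.1
```

```bash
python3 -m crank '[[1,0,169,-20,0.19],[1,0,169,-20,0.19],[1,0,169,-20,0.19],[1,0,169,-20,0.19],[1,0,169,-20,0.19],[1,0,169,-20,0.19],[1,0,169,-20,0.19],[1,0,169,-20,0.19]]'
python3 - <<'E'
from h import *
K,R,t=cal('wrist')
p,d=vision.read_camera('wrist'); W=cloud(d,K,R,t)
m=(W[...,2]>.042)&(W[...,2]<.055)&(d>0)&(np.hypot(W[...,0]-.6166,W[...,1]+.102)<.038)
print(cv2.minEnclosingCircle(W[m][:,:2].astype(np.float32)), m.sum())
plan(.6166,-.102,.200,1.462)
E
```

```text
time: 9.28
tool_pos: [0.6146, -0.1025, 0.3013]
tool_rot: [-3.14, -0.0, 1.462]
contact_force: [0.0, -0.8, -0.8]
opening: 0.0915
grip_force: 0.0
((0.6165729761123657, -0.10109373927116394), 0.024773303419351578) 1645
t 9.33 d [  0.8   2.1 101.5] roll -0.001 rows 2.4
```

```bash
python3 -m crank '[[1,1,2,60,0],[1,1,2,88,0],[1,1,2,102,0],[1,1,2,102,0],[-1,1,2,102,0],[-1,1,2,102,0],[-1,1,2,102,0],[-1,1,2,102,0],[-1,1,2,102,0],[-1,1,2,102,0],[-1,1,2,60,0],[-1,1,2,12,0]]' 25; python3 -c "
from h import *
plan(.4419,-.037,.29,1.651)"
```

```text
time: 10.33
tool_pos: [0.617, -0.1015, 0.2815]
tool_rot: [-3.135, -0.001, 1.462]
contact_force: [1.3, -0.8, 0.3]
opening: 0.0425
grip_force: 0.0
t 10.33 d [  45.1 -181.2   -7.3] roll -0.189 rows 4.5
```

The opening is 42.5 mm with no grip force, so wheel a was not held. I'll look before moving on.

```bash
python3 -m crank '[[-1,0,0,0,0],[-1,0,0,0,0]]'
python3 - <<'E'
from h import *
a,_=vision.read_camera('wrist'); b,_=vision.read_camera('scene')
b=cv2.resize(b[100:300,120:380],(520,400))
cv2.imwrite('pics/w5.png',cv2.resize(a,(400,300))[:,:,::-1]); cv2.imwrite('pics/s5.png',b[:,:,::-1])
E
```

```text
time: 10.5
tool_pos: [0.6185, -0.1018, 0.2864]
tool_rot: [3.135, 0.001, 1.462]
contact_force: [-1.0, -0.4, -0.2]
opening: 0.0296
grip_force: 0.0
```

View pics/w5.png

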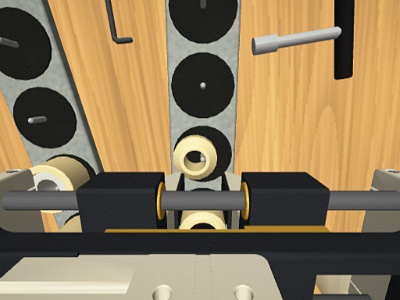

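View pics/s5.png

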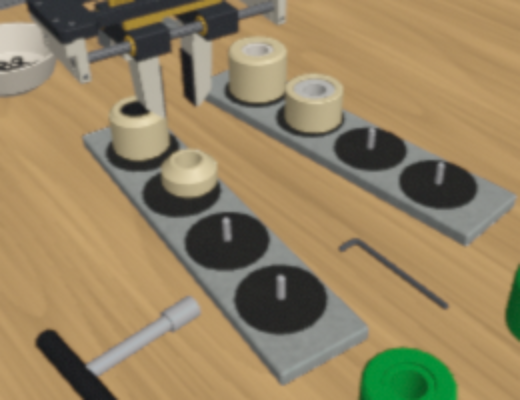

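Wheel a is still flat on its peg, slightly shifted; at (188,172) in the scene crop. The fingers simply had not finished closing. Wheels d and c sit properly on the empty rack. I'll open, re-measure a and retry with more closing time.

```bash
python3 -m crank '[[0.65,0,0,-10,0],[0.65,0,0,-10,0],[0.65,0,0,-10,0],[0.65,0,0,-10,0],[0.65,0,0,-10,0],[0.65,0,0,-10,0],[0.65,0,0,-10,0]]' 25
python3 - <<'E'
from h import *
K,R,t=cal('wrist')
p,d=vision.read_camera('wrist'); W=cloud(d,K,R,t)
m=(W[...,2]>.042)&(W[...,2]<.055)&(d>0)&(np.hypot(W[...,0]-.6166,W[...,1]+.102)<.043)&(p[...,0]>130)
c,r=cv2.minEnclosingCircle(W[m][:,:2].astype(np.float32)); print(c,r, m.sum())
plan(c[0],c[1],.199,1.462)
E
```

```text
time: 11.18
tool_pos: [0.6178, -0.1017, 0.2927]
tool_rot: [-3.141, -0.0, 1.462]
contact_force: [-0.2, -0.2, -0.4]
opening: 0.064
grip_force: 0.0
(0.6104927062988281, -0.09869706630706787) 0.024772273376584053 1711
t 11.23 d [ 2.2 -7.6 93.8] roll -0.0 rows 2.3
```

```bash
python3 -m crank '[[0.65,2,-7.5,40,0],[0.65,2,-7.5,80,0],[0.65,2,-7.5,94,0],[0.65,2,-7.5,94,0],[-1,2,-7.5,94,0],[-1,2,-7.5,94,0],[-1,2,-7.5,94,0],[-1,2,-7.5,94,0],[-1,2,-7.5,94,0],[-1,2,-7.5,94,0],[-1,2,-7.5,94,0],[-1,2,-7.5,94,0]]' 25; python3 -c "
from h import *
plan(.4419,-.037,.29,1.651)"
```

```text
time: 12.23
tool_pos: [0.6109, -0.099, 0.1992]
tool_rot: [3.141, 0.0, 1.462]
contact_force: [1.5, -0.7, 0.4]
opening: 0.0489
grip_force: 25.0
t 12.23 d [  43.2 -174.6  -90.9] roll -0.189 rows 4.8
```

Gripped: opening 48.9 mm, 25 N.

```bash
python3 -m crank '[[-1,0,0,-40,0],[-1,0,0,-80,0],[-1,0,0,-90,0],[-1,43,-174.5,-90,-0.19],[-1,43,-174.5,-90,-0.19],[-1,43,-174.5,-90,-0.19],[-1,43,-174.5,-90,-0.19],[-1,43,-174.5,-90,-0.19],[-1,43,-174.5,-90,-0.19],[-1,43,-174.5,-90,-0.19],[-1,43,-174.5,-90,-0.19],[-1,43,-174.5,-90,-0.19]]'
python3 - <<'E'
from h import *
plan(.4419,-.037,.201,1.651)
a,_=vision.read_camera('wrist'); cv2.imwrite('pics/w6.png',a[:,:,::-1])
E
```

```text
time: 13.23
tool_pos: [0.4431, -0.0377, 0.2891]
tool_rot: [3.14, 0.001, 1.651]
contact_force: [-0.2, -0.1, -1.9]
opening: 0.0491
grip_force: 24.8
t 13.23 d [ 0.8 -1.2 88.1] roll 0.0 rows 2.1
```

View pics/w6.png

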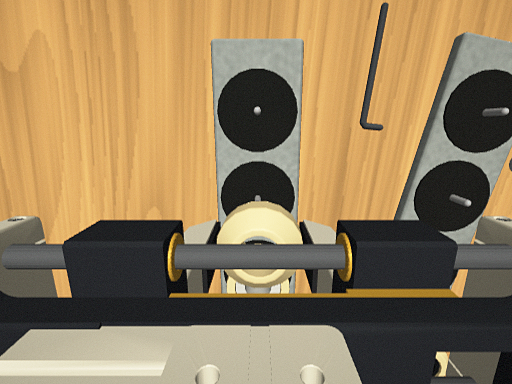

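Wheel a is held level at (260,240), with its pad's peg showing at (258,198). The last pad's peg is at (258,110).

```bash
python3 -c "
from h import *
print(ray(258,110,.04,*cal('wrist')),ray(258,197,.04,*cal('wrist')))"; python3 -m crank '[[-1,0.5,-0.5,30,0],[-1,0.5,-0.5,60,0],[-1,0.5,-0.5,75,0],[-1,0.5,-0.5,88,0],[-1,0.5,-0.5,88,0],[-1,0.5,-0.5,88,0],[1,0.5,-0.5,88,0],[1,0.5,-0.5,88,0],[1,0.5,-0.5,88,0],[1,0.5,-0.5,88,0],[1,0.5,-0.5,50,0],[1,0.5,-0.5,0,0]]'; python3 -c "
from h import *
plan(.610,-.183,.30,1.462)"
```

```text
[0.43440445 0.04221737 0.04      ] [ 0.44020032 -0.03092238  0.04      ]
time: 14.28
tool_pos: [0.4405, -0.0366, 0.2797]
tool_rot: [-3.135, -0.002, 1.652]
contact_force: [1.0, -0.3, -0.9]
opening: 0.0847
grip_force: 0.0
t 14.28 d [-159.6  157.   -21.7] roll 0.19 rows 5.4
```

```bash
python3 -m crank '[[1,-159,156,-14,0.19],[1,-159,156,-14,0.19],[1,-159,156,-14,0.19],[1,-159,156,-14,0.19],[1,-159,156,-14,0.19],[1,-159,156,-14,0.19],[1,-159,156,-14,0.19],[1,-159,156,-14,0.19],[1,-159,156,-14,0.19]]'
python3 - <<'E'
from h import *
K,R,t=cal('wrist')
p,d=vision.read_camera('wrist'); W=cloud(d,K,R,t)
m=(abs(W[...,2]-.064)<.004)&(d>0)&(np.hypot(W[...,0]-.61,W[...,1]+.183)<.043)
c,r=cv2.minEnclosingCircle(W[m][:,:2].astype(np.float32)); print(c,r, m.sum())
plan(c[0],c[1],.200,1.462)
E
```

```text
time: 15.03
tool_pos: [0.6088, -0.1818, 0.2944]
tool_rot: [-3.14, -0.001, 1.462]
contact_force: [-0.1, 0.3, 0.3]
opening: 0.0916
grip_force: 0.0
(0.609994113445282, -0.18146847188472748) 0.02689296565949917 2402
t 15.08 d [ 0.1  1.3 94.6] roll 0.001 rows 2.3
```

```bash
python3 -m crank '[[1,0,1,50,0],[1,0,1,80,0],[0.5,0,1,94,0],[0.5,0,1,94,0],[-1,0,1,94,0],[-1,0,1,94,0],[-1,0,1,94,0],[-1,0,1,94,0],[-1,0,1,94,0],[-1,0,1,94,0],[-1,0,1,94,0],[-1,0,1,94,0]]' 25; python3 -c "
from h import *
plan(.435,.042,.29,1.651)"
```

```text
time: 16.08
tool_pos: [0.6111, -0.1828, 0.2026]
tool_rot: [3.139, 0.001, 1.462]
contact_force: [-0.6, 1.7, 7.5]
opening: 0.0539
grip_force: 25.0
t 16.08 d [ 204.2 -199.3  -88.1] roll -0.189 rows 7.2
```

```bash
python3 -m crank '[[-1,0,0,-40,0],[-1,0,0,-80,0],[-1,0,0,-90,0],[-1,204,-199,-90,-0.19],[-1,204,-199,-90,-0.19],[-1,204,-199,-90,-0.19],[-1,204,-199,-90,-0.19],[-1,204,-199,-90,-0.19],[-1,204,-199,-90,-0.19],[-1,204,-199,-90,-0.19],[-1,204,-199,-90,-0.19],[-1,204,-199,-90,-0.19]]'; python3 -m crank '[[-1,0,0,0,0],[-1,0,0,0,0]]'
python3 - <<'E'
from h import *
plan(.435,.042,.202,1.651)
a,_=vision.read_camera('wrist'); cv2.imwrite('pics/w7.png',a[:,:,::-1])
E
```

```text
time: 17.08
tool_pos: [0.4341, 0.043, 0.2912]
tool_rot: [3.141, 0.0, 1.655]
contact_force: [1.3, -0.5, -1.9]
opening: 0.054
grip_force: 25.0
time: 17.25
tool_pos: [0.4359, 0.0411, 0.291]
tool_rot: [3.14, 0.001, 1.651]
contact_force: [0.4, -0.1, -1.7]
opening: 0.0538
grip_force: 25.0
t 17.25 d [ 1.  -0.9 89. ] roll -0.0 rows 2.1
```

View pics/w7.png

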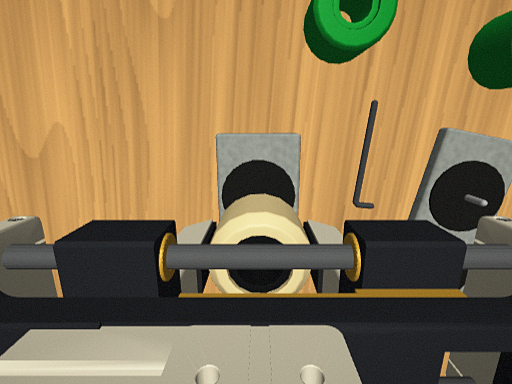

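Wheel b, with its black core, is held level at (260,250) over the leftmost pad, whose edge shows at (258,180). I'll lower and release it, then retreat up and aside for a final look.

```bash
python3 -m crank '[[-1,1,-0.5,30,0],[-1,1,-0.5,60,0],[-1,1,-0.5,75,0],[-1,1,-0.5,88,0],[-1,1,-0.5,88,0],[-1,1,-0.5,88,0],[1,1,-0.5,88,0],[1,1,-0.5,88,0],[1,1,-0.5,88,0],[1,1,-0.5,88,0],[1,1,-0.5,50,0],[1,1,-0.5,0,0]]'; python3 -m crank '[[1,0,0,-40,0],[1,0,0,-100,0],[1,0,0,-100,0],[1,350,0,-100,0],[1,350,0,-100,0],[1,350,0,-100,0],[1,350,0,-100,0],[1,350,0,-100,0],[1,350,0,-100,0],[1,350,0,-100,0],[1,350,0,-100,0],[1,350,0,-100,0]]'
python3 - <<'E'
from h import *
a,_=vision.read_camera('top'); b,_=vision.read_camera('scene')
cv2.imwrite('pics/f.png',np.hstack([cv2.resize(a[120:320,140:400],(390,300)),cv2.resize(b[100:300,120:380],(390,300))])[:,:,::-1])
E
```

```text
time: 18.3
tool_pos: [0.4337, 0.0427, 0.2814]
tool_rot: [-3.135, -0.001, 1.652]
contact_force: [1.6, 0.4, -0.4]
opening: 0.0891
grip_force: 0.0
time: 19.3
tool_pos: [0.4048, 0.3957, 0.3825]
tool_rot: [3.141, -0.002, 1.655]
contact_force: [-0.5, -1.0, -1.0]
opening: 0.0917
grip_force: 0.0
```

View pics/f.png

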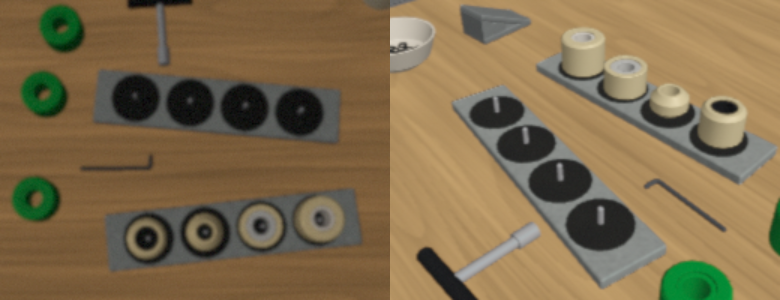

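All four wheels lie flat on their own pads with the pegs in their bores. In the top view, left to right, they are b (147,238), a (205,231), c (261,226) and d (319,219), the reverse of the start order. The old rack is empty and the greens are untouched.

```bash
python3 -m crank '[[1,0,0,0,0],[1,0,0,0,0],[1,0,0,0,0]]' >/dev/null; python3 -c "
from cell import ticket
print(ticket.hand_in())"
```

```text
the job is handed in; nothing more can be done
None
```

All four wheels are on the other rack in reverse order (b, a, c, d from left to right), flat on their pegs and released, and the job was handed in at about 20 s.

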